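# Lock a lens-port retaining ring with a two-pin spanner

### The job

The aluminium retaining ring of the lens port has been dropped in but not locked. Pick up the two-pin spanner from the bench, set both its pins in the two holes of the recessed ring and turn the ring clockwise (seen from above) until it is fully home against its stop, red line at the white line. Then lift the spanner out and lay it back flat on the bench, pins down, touching nothing of the jig, and do not disturb the bottle, the mug or the tape.

Things in the scene. Friction and masses are not known exactly. Their poses are not given: they have to be found in the camera images.
- jig: grey nest plate screwed to the bench (fixed), 160 x 160 x 10 mm, bolt ears on its x sides reach 95 mm from the centre, blue corner brackets 26 mm high. It holds a white housing 135 x 135 mm, top 32 mm above the bench, with the round black collar of the lens port in its middle. Origin: on the bench under the collar's axis; z up
- rim (a point): centre of the flat top rim of the black collar, 60 mm above the bench. Collar 74 mm across outside (88 mm flange for its lowest 3 mm), 62 mm inside. A white line on the rim marks where the ring's red line stands when locked
- ring_top (a point): centre of the aluminium ring's top face; turns with the ring: x along its red line, y through its two holes, z up. Ring 61 mm outside, 35 inside, 7 thick. Holes round, 9 mm wide, 1.3 mm chamfer, right through, centred 24 mm from the axis at +y and -y. Top face 3 mm under the rim when open, drawn down to 5 mm when locked; free to 13 mm under the rim below the holes
- ring (a joint): turn of the bayonet ring in rad, 0 open, growing clockwise seen from above, solid stop at 1.31 = locked. It starts between 0 and 0.35. Dry friction of about 0.2 N m; it stays where it is left
- spanner: two-pin spanner, 0.16 kg, flat on the bench. Origin midway between the pin tips, on the bench; z up, y through the pins, handle along -x. Two 5 mm pins, tips tapered over 3 mm, at y = +-24 mm, z = 0 to 11 mm, under a dark steel bar 72 x 21 mm, z = 11 to 19. Pins in the ring, it rests level, bar on the rim (pin tips 11 mm under it), and stays when let go, balancing 20 mm from the pins
- spanner_grip (a point): middle of the spanner's red handle, at x = -78, z = 15 mm in its frame: a good place to grip. The handle has flat parallel sides 20 mm apart in y, z = 10.5 to 20 mm, x = -50 to -120, then a round end to -130. A turned-down foot at x = -119 (18 mm wide) reaches to z = 0, so the spanner lies level on pins and foot. Let go with its pins on the ring but not in the holes, it tips
- ipa_bottle: white dispenser bottle, 62 mm wide, 112 mm tall, loose, right of and behind the jig, not to be disturbed; origin at the centre of its underside
- mug: white mug, 81 mm wide, 116 mm with its handle, 94 mm tall, loose, left of the jig, not to be disturbed; origin at the centre of its underside
- tape: roll of black tape lying flat, 62 mm wide, 19 mm high, loose, behind the spanner, not to be disturbed; origin at the centre of its underside

How it is judged (in metres and radians):
On the way, in this order (a step that is already met when the one before it is completed fails the run):
1. both spanner pins are at least 4 mm deep in the holes of the ring, which is not yet turned home (joint under 0.8 rad) (horizontal distance between spanner and ring_top below 0.005 m and angle between the y axis of spanner and the y axis of ring_top, either way round below 0.2 rad and z of spanner in the frame of ring_top below -0.004 m and value of joint ring below 0.8 rad), for 0.1 s.
2. the ring is turned home (within 0.09 rad of its stop) with the pins still at least 2 mm deep in its holes (horizontal distance between spanner and ring_top below 0.006 m and angle between the y axis of spanner and the y axis of ring_top, either way round below 0.25 rad and z of spanner in the frame of ring_top below -0.002 m and value of joint ring above 1.22 rad), for 0.1 s.
At the end, for the whole second after the job is handed in: the ring is within 0.09 rad of its locked stop (joint above 1.22); the spanner lies at rest flat on the bench, pins down (pin tips within 5 mm of the bench, level within 0.06 rad), touching nothing of the jig; the bottle, the mug and the tape are within 30 mm of where they stood (value of joint ring above 1.22 rad and height (world z) of spanner below 0.005 m and angle between spanner's own z axis and vertical below 0.06 rad and contact force between spanner and jig below 0.1 N and linear speed of spanner below 0.02 m/s).
It fails at once if the bottle, the mug or the tape is shifted by more than 30 mm or knocked over (distance of any of ipa_bottle, mug, tape from where it was at the start of the episode above 0.03 m or angle between any of ipa_bottle, mug's own z axis and vertical above 0.5 rad).
It also fails if it takes over 58 s, if anything falls off the work surface, if the arm or the gripper's body presses on something with over 40 N, if the wrist force passes 120 N, or if a joint passes its speed limit or range.

### The arm

A 7-joint arm with a two-finger parallel gripper is mounted at the origin on a cart in front of the work surface, level with it; the furniture and walls round the work are solid. World frame = base frame: x ahead of the robot, y to its left, z up, the work surface at z = 0. Lengths are in mm, angles in degrees, forces in N, time in s.
With the tool pointing down it reaches from about 425 to 950 mm from the base axis. Payload 4.7 kg.
Tool frame: the origin (TCP) lies at the very end of the fingers, on their centre line; the grasp point (between the pads) lies 19 mm behind it; z points along the fingers, y is the line along which they close (so a half turn about z gives the same grasp; the last joint's range is limited). The gripper opens to 87 mm and grips with 3 to 60 N. Pads are 19 mm wide; open, the fingers measure 117 mm over their backs; the gripper's body (75 mm by 190 mm) begins 51 mm behind the grasp point.
Start: joints at [62.458, 26.849, -2.785, 87.806, 1.381, 65.374, -4.715], TCP at [294.743, -607.269, 222.573] pointing down, gripper open.
Joint ranges: [-148.3, 148.3], [-19.14, 114.17], [-79.39, 73.82], [5.75, 140.21], [-59.74, 239.74], [12.07, 113.84], [-152.46, 152.46]. Speed limits (degrees/s): [147.25, 147.25, 180, 180, 180, 180, 180].

### API

Orientations are given as a 3x3 rotation matrix whose columns are the frame's x, y, z axes.
In Python, from workcell import ctrl gives the robot as it stands. The module is installed in compiled form; this text tells all that it offers.
- The arm moves only by the shell command python3 -m jog 'ROWS' [FORCE]. ROWS is JSON, a list that holds one entry, the list of rows, each a list of 7 numbers: the shift along the tool's x, y, z in units of 0.5 m (1.0 is 0.5 m), then the turn, a rotation vector about the tool's x, y, z in units of 180 degrees (1.0 is 180 degrees), then the opening, from 0 (shut) to 1 (fully open). A call has 1 to 20 rows; each row is the pose to reach, as a shift and turn from the pose commanded when the call began, along the tool's axes at that moment, turning the shorter way round; what a row does not reach only later rows make up. A row lasts 1/8 s, in which the tool goes at most 62.5 mm and 10.7 degrees, less where a joint would pass 70% of its speed; a pose out of reach is approached as far as the arm can. A call with a number of a shift or a turn outside -1 to 1 is refused whole. A call with a gripper value outside its range is refused whole. The fingers move at their own pace and stop on an object; FORCE is the grip in N (left out, the last holds). Time passes only in rows, so rows that repeat a pose let the fingers close. It gives the time, the measured TCP pose, the force, the opening and the grip force at its end, in the units of the state.
- ctrl.state(): the state, without advancing time (a new reading comes with each control period).
- ctrl.snapshot(name): name is "scene" or "top"; returns a dict with "color" (384x512x3 uint8, blue, green, red), "depth" (384x512 float32, mm along the optical axis (not along the pixel's ray), 0 where there is no reading), "camera_matrix" (3x3 intrinsics, pixels), "R" (3x3) and "t" (3): a world point X has camera coordinates R X + t. Camera axes: x right, y down, z forward; pixel columns grow to the right and rows downward; lengths in mm; the calibration is good to about 2 mm. A picture is of the moment at which its call begins.
- ctrl.sign_off(): hands the job in; it is judged then, once.
The state is a dict: "clock": time; "q": joint angles; "joint_vel": joint speeds; "joint_torque": joint torques, N m; "ee_pos": TCP position; "eef_rot": TCP orientation; "force": force on the tool from outside, world axes, zero at the start; "wrist_torque": the same for the moment, N m; "grip_width": opening from 0.0 (shut) to 1.0 (fully open); "finger_force": force on a finger pad.
Only numpy, scipy, OpenCV 4.12 (cv2) and the standard library are available. Lean on these libraries where they do the work, as an engineer would, in place of code of your own. Each camera call takes 0.05 s, during which the arm holds its last target. There are 200 camera calls.

## Working session

There is one attempt and no reset: what is moved stays moved. The work goes in short steps, Python scripts to look and compute and a shell command to move; the robot and the scene stay as the last step left them, time stands still between calls to the robot, and variables do not carry over. Pictures are saved under pics/ and viewed, at most 10 in all, crops included, and the job is handed in when it is done.

```bash
mkdir -p pics; python3 - <<'E'
from workcell import ctrl
import cv2,numpy as np
for n in("scene","top"):
    s=ctrl.snapshot(n); cv2.imwrite(f"pics/{n}0.png",s["color"]); np.savez(f"{n}0.npz",**s)
    print(n,s["camera_matrix"].tolist(),(-s["R"].T@s["t"]).round(),s["R"].round(3).tolist())
print(ctrl.state())
E
```

```text
scene [[450.71956423965986, 0.0, 260.8472355011721], [0.0, 450.71956423965986, 192.14634006927014], [0.0, 0.0, 1.0]] [ 603. -990.  725.] [[1.0, 0.015, 0.019], [0.024, -0.557, -0.83], [-0.002, 0.831, -0.557]]
top [[353.0416340547349, 0.0, 255.43866126249063], [0.0, 353.0416340547349, 181.68244728926138], [0.0, 0.0, 1.0]] [ 467.   31. 1018.] [[-0.026, -1.0, -0.009], [-0.987, 0.027, -0.158], [0.158, 0.005, -0.987]]
{'clock': 0.1, 'q': array([62.45928268, 26.89472661, -2.78746673, 87.86611662,  1.38177836,
       65.37563062, -4.71619294]), 'joint_vel': array([ 0.09711477, -0.06060837, -0.07056504, -0.10622721,  0.02496359,
        0.02282044,  0.05623956]), 'joint_torque': array([ 1.27289644e-03, -5.09167027e+01, -8.07362515e-02, -2.36829436e+01,
       -6.14831178e-02,  3.44289781e-02,  4.39238534e-05]), 'ee_pos': array([ 294.48428157, -606.77725801,  221.58616727]), 'eef_rot': array([[ 8.99641680e-01,  4.36628169e-01, -8.30826935e-04],
       [ 4.36628956e-01, -8.99640273e-01,  1.59174175e-03],
       [-5.24460876e-05, -1.79476031e-03, -9.99998388e-01]]), 'force': array([-0.48454248, -1.05393012, -0.55044232]), 'wrist_torque': array([0.01479705, 0.0261457 , 0.00988537]), 'finger_force': 0.0, 'grip_width': 0.9972129559279783}
```

View pics/top0.png

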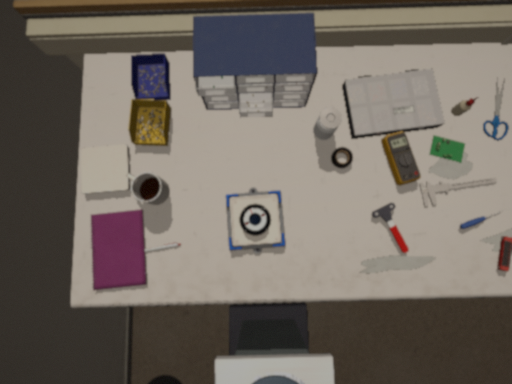

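View pics/scene0.png

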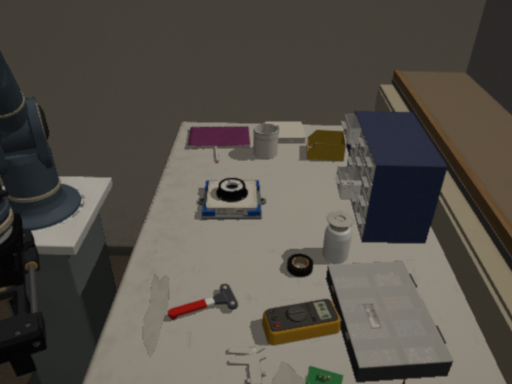

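The top view shows the jig at about (255,220) and the spanner's bar at about (384,214), with its red handle running to (405,250). In the scene view the collar is at (232,186) and the spanner at (170–237, 285–315). Next I'll measure these.

```bash
cat > h.py <<'E'
import cv2,numpy as np
from workcell import ctrl
def ray(s,uv,z):
    uv=np.atleast_2d(np.asarray(uv,float)); K=s["camera_matrix"];R=s["R"];c=-R.T@s["t"]
    d=np.c_[uv,np.ones(len(uv))]@np.linalg.inv(K).T@R
    return c+d*((z-c[2])/d[:,2])[:,None]
def proj(s,X):
    p=(np.atleast_2d(X)@s["R"].T+s["t"])@s["camera_matrix"].T; return p[:,:2]/p[:,2:]
def red(s,box):
    h=cv2.cvtColor(s["color"],cv2.COLOR_BGR2HSV); m=((h[...,0]<8)|(h[...,0]>172))&(h[...,1]>150)&(h[...,2]>70)
    x0,y0,x1,y1=box; k=np.zeros(m.shape,bool);k[y0:y1,x0:x1]=1; v,u=np.nonzero(m&k); return np.c_[u,v]
def handle(s,box,z=17.):
    p=ray(s,red(s,box),z)[:,:2]; c,sz,a=cv2.minAreaRect(p.astype(np.float32))
    m=p.mean(0); d=np.linalg.svd(p-m)[2][0]; return m,np.array(c),sz,d,len(p)
def crop(s,box,k): 
    x0,y0,x1,y1=box; return cv2.resize(s["color"][y0:y1,x0:x1],None,fx=k,fy=k,interpolation=cv2.INTER_CUBIC)
E
python3 - <<'E'
from h import *
t=dict(np.load("top0.npz"));s=dict(np.load("scene0.npz"))
print(handle(t,(370,195,420,260)));print(handle(s,(160,280,250,325)))
for im,box,z in((t,(235,200,275,240),60),(s,(210,170,255,205),60)):
    x0,y0,x1,y1=box;g=im["color"][y0:y1,x0:x1].max(2)
    m=(g<70).astype(np.uint8);n,l,st,c=cv2.connectedComponentsWithStats(m);i=1+st[1:,4].argmax()
    cn=cv2.findContours((l==i).astype(np.uint8),0,1)[0][0].reshape(-1,2)+[x0,y0]
    P=ray(im,cn,z)[:,:2];e=cv2.minEnclosingCircle(P.astype(np.float32));print("collar",e,P.mean(0),P.min(0),P.max(0))
a=crop(t,(235,195,275,245),9);b=crop(t,(365,195,415,255),7.5);c=crop(s,(195,165,270,220),5);d=crop(s,(160,280,250,325),4)
W=np.zeros((900,800,3),np.uint8)
W[:450,:360]=a;W[:450,380:755]=b;W[455:730,:375]=c;W[455:635,380:740]=d
cv2.imwrite("pics/m1.png",cv2.resize(W[:735],(640,588)))
E
```

```text
(array([ 455.01819645, -358.80684246]), array([ 454.92407227, -358.740448  ]), (72.11807250976562, 17.224754333496094), array([-0.91196841, -0.41026042]), 160)
(array([ 456.95066492, -363.29649392]), array([ 456.74230957, -363.16702271]), (77.0770492553711, 24.20846939086914), array([-0.91496588, -0.40353121]), 326)
collar ((517.4851684570312, 40.614837646484375), 40.175724029541016) [517.33926829  40.31790572] [478.40395092   1.96469502] [556.78309562  80.58541814]
collar ((521.39306640625, 13.287164688110352), 56.9265251159668) [521.84175205  10.18606247] [481.9135226  -42.71795851] [564.80584354  69.3354146 ]
```

View pics/m1.png

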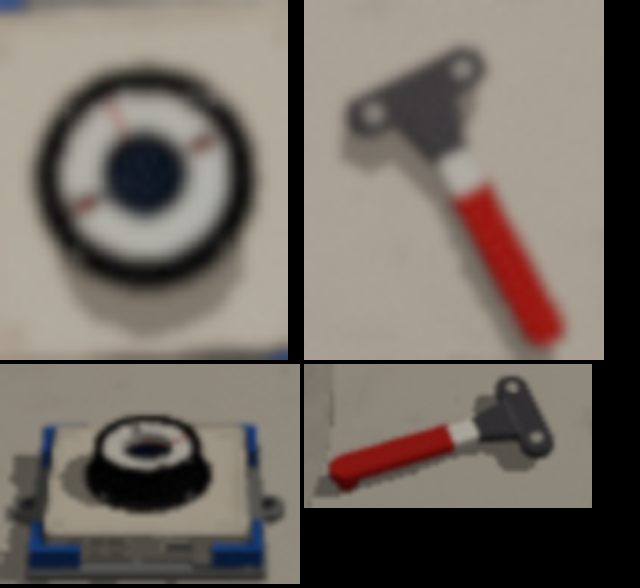

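The enlarged crops show the ring's red line at about 11 o'clock and its holes at mosaic (203,143) and (85,206). The spanner is nearly parallel to the ring's x axis, and the handle is already almost aligned with the tool. Now I'll work out the positions.

```bash
python3 - <<'E'
from h import *
t=dict(np.load("top0.npz"));s=dict(np.load("scene0.npz"))
f=lambda x,y,k,ox,oy:((x+.5)/k-.5+ox,(y+.5)/k-.5+oy)
H=ray(t,[f(203,143,7.2,235,195),f(85,206,7.2,235,195)],57)[:,:2]
print("holes",H,np.linalg.norm(H[0]-H[1]),H.mean(0),"ring x ang",np.degrees(np.arctan2(*(H[1]-H[0])[::-1]))-90)
L=ray(t,[f(145,175,7.2,235,195),f(113,100,7.2,235,195),f(122,132,7.2,235,195),f(207,95,7.2,235,195)],57)[:,:2];print("line",L, np.degrees(np.arctan2(*(L[1:]-L[0]).T[::-1])))
B=ray(t,[f(462-304,68,6,365,195),f(374-304,112,6,365,195)],19)[:,:2]
print("pins",B,np.linalg.norm(B[0]-B[1]),B.mean(0),"x ang",np.degrees(np.arctan2(*(B[1]-B[0])[::-1]))-90)
Bs=ray(s,[f(512-304,388-364,3.2,160,280),f(537-304,437-364,3.2,160,280)],19)[:,:2];print("pins scene",Bs,Bs.mean(0))
print("ring scene",ray(s,[f(148,445-364,4,195,165)],57))
# ring as bright annulus in top
g=t["color"][200:240,235:275].astype(int);m=(g.min(2)>90).astype(np.uint8)
n,l,st,c=cv2.connectedComponentsWithStats(m);i=l[20-8,20+3]
for i in range(1,n):
  if 20<st[i,4]<900:
    cn=cv2.findContours((l==i).astype(np.uint8),0,1)[0][0].reshape(-1,2)+[235,200];print(st[i,4],cv2.minEnclosingCircle(ray(t,cn,57)[:,:2].astype(np.float32)))
for z in(19,57): print(proj(t,[500,0,z]),[np.median(t["depth"][218:222,266:268])])
E
```

```text
holes [[530.64160543  18.65575762]
 [508.19330968  63.65246911]] 50.28548525253721 [519.41745756  41.15411336] ring x ang 26.51403406875957
line [[519.20072542  40.82173173]
 [547.75543536  52.20485757]
 [535.58488605  49.0905525 ]
 [548.70821931  16.62011936]] [ 21.73433569  26.77933917 -39.35809993]
pins [[ 547.63897673 -344.18599635]
 [ 528.08705089 -301.27331424]] 47.156930453680275 [ 537.86301381 -322.7296553 ] x ang 24.49501361803489
pins scene [[ 529.20100692 -304.6259568 ]
 [ 548.724797   -347.03588886]] [ 538.96290196 -325.83092283]
ring scene [[521.2760676  38.418616   57.       ]]
833 ((518.40380859375, 41.50740051269531), 74.59185791015625)
326 ((519.6187744140625, 41.12374496459961), 31.799964904785156)
[[269.57139535 226.09308655]] [np.float32(954.9796)]
[[269.99807635 225.61464098]] [np.float32(954.9796)]
```

```bash
python3 -m jog '[[[0.53,-0.301,0.15,0,0,0.009,0.7],[0.53,-0.301,0.15,0,0,0.009,0.7],[0.53,-0.301,0.15,0,0,0.009,0.7],[0.53,-0.301,0.15,0,0,0.009,0.7],[0.53,-0.301,0.285,0,0,0.009,0.7],[0.53,-0.301,0.285,0,0,0.009,0.7],[0.53,-0.301,0.285,0,0,0.009,0.7],[0.53,-0.301,0.285,0,0,0.009,0.7],[0.53,-0.301,0.285,0,0,0.009,0.7],[0.53,-0.301,0.285,0,0,0.009,0.7]]]' 25
python3 - <<'E'
from h import *
a=[]
for n,b in(("top",(365,195,415,255)),("scene",(150,230,260,325))):
    s=ctrl.snapshot(n);np.savez(n+"1.npz",**s);a.append(cv2.resize(crop(s,b,4),(400,400)))
cv2.imwrite("pics/h1.png",np.hstack(a))
E
```

```text
clock: 1.35
ee_pos: [467.3, -357.8, 81.3]
eef_rot: [[0.912, 0.409, 0.002], [0.409, -0.912, -0.002], [0.001, 0.002, -1.0]]
force: [0.4, 0.9, 0.1]
grip_width: 0.699
finger_force: 0.0
```

View pics/h1.png

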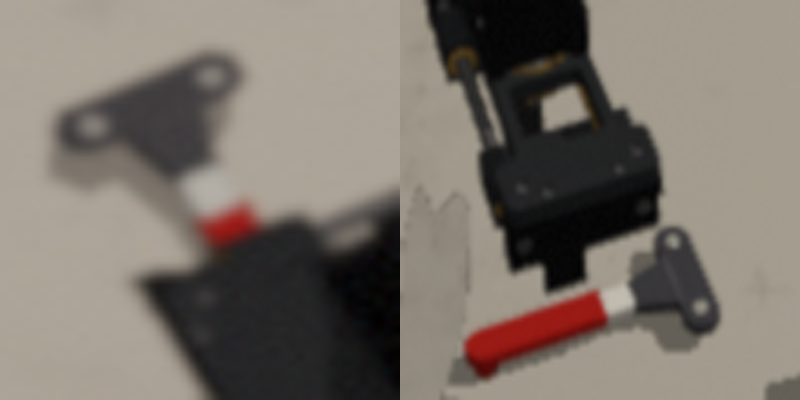

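The gripper is over the handle (finger at about (565,270) in the right half of the picture), and the bar is clear of it. Descending to grip.

```bash
python3 -m jog '[[[0,0,0.1,0,0,0,0.7],[0,0,0.13,0,0,0,0.7],[0,0,0.15,0,0,0,0.7],[0,0,0.15,0,0,0,0.7],[0,0,0.15,0,0,0,0.5],[0,0,0.15,0,0,0,0.2],[0,0,0.15,0,0,0,0],[0,0,0.15,0,0,0,0],[0,0,0.15,0,0,0,0],[0,0,0.15,0,0,0,0],[0,0,0.15,0,0,0,0],[0,0,0.15,0,0,0,0]]]' 40
```

```text
clock: 2.95
ee_pos: [467.4, -356.1, 5.1]
eef_rot: [[0.912, 0.411, -0.0], [0.411, -0.912, 0.0], [-0.0, -0.0, -1.0]]
force: [-1.1, 0.8, 2.1]
grip_width: 0.224
finger_force: 40.0
```

```bash
python3 -m jog '[[[0,0,-0.1,0,0,0,0],[0,0,-0.18,0,0,0,0],[0.05,-0.12,-0.18,0,0,-0.01,0],[0.1,-0.24,-0.18,0,0,-0.01,0],[0.14,-0.35,-0.18,0,0,-0.01,0],[0.18,-0.46,-0.18,0,0,-0.01,0],[0.22,-0.56,-0.18,0,0,-0.01,0],[0.25,-0.64,-0.18,0,0,-0.01,0],[0.266,-0.674,-0.18,0,0,-0.01,0],[0.266,-0.674,-0.18,0,0,-0.01,0],[0.266,-0.674,-0.15,0,0,-0.01,0],[0.266,-0.674,-0.14,0,0,-0.01,0],[0.266,-0.674,-0.14,0,0,-0.01,0],[0.266,-0.674,-0.14,0,0,-0.01,0]]]'
python3 - <<'E'
from h import *
a=[]
for n,b in(("top",(235,195,285,245)),("scene",(190,145,260,215))):
    s=ctrl.snapshot(n);np.savez(n+"2.npz",**s);a.append(cv2.resize(crop(s,b,8),(400,400)))
cv2.imwrite("pics/h2.png",np.hstack(a));print(ctrl.state()["ee_pos"],ctrl.state()["force"])
E
```

```text
clock: 4.7
ee_pos: [450.3, 5.3, 75.0]
eef_rot: [[0.899, 0.439, 0.0], [0.439, -0.899, -0.0], [0.0, 0.0, -1.0]]
force: [0.1, 0.5, -1.7]
grip_width: 0.224
finger_force: 40.0
[450.45876509   5.52154159  75.24512949] [-0.68243847 -0.26414937 -2.30700911]
```

View pics/h2.png

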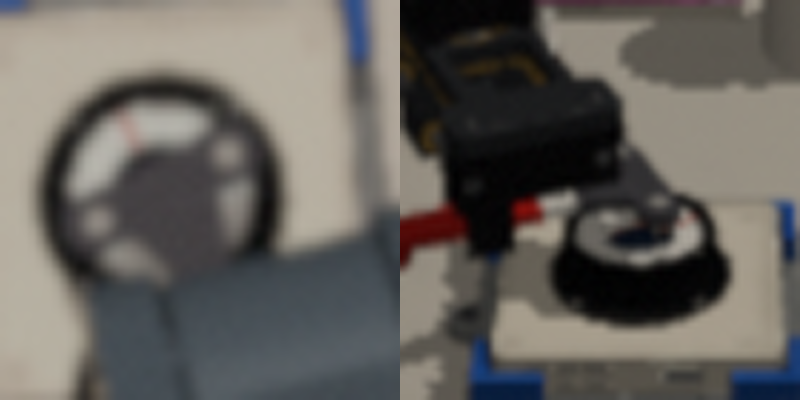

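The left half shows the bar over the ring, with pin tops at (230,152) and (97,219). In the right half the bar is just above the rim.

```bash
python3 - <<'E'
from h import *
t=dict(np.load("top2.npz"));s=dict(np.load("scene2.npz"))
f=lambda x,y,k,ox,oy:((x+.5)/k-.5+ox,(y+.5)/k-.5+oy)
B=ray(t,[f(230,152,8,235,195),f(97,219,8,235,195)],89)[:,:2]
print(B,np.linalg.norm(B[0]-B[1]),B.mean(0),"ang",np.degrees(np.arctan2(*(B[1]-B[0])[::-1]))-90)
# light pin-top centroids on dark bar
g=t["color"].max(2).astype(float)
for x,y in((230,152),(97,219)):
    u,v=f(x,y,8,235,195);u0,v0=round(u),round(v);w=g[v0-2:v0+3,u0-2:u0+3]; print(w.astype(int).tolist(),u0,v0)
E
```

```text
[[530.7599014   17.57296421]
 [510.03520753  61.68849657]] 48.741082578662194 [520.39755446  39.63073039] ang 25.163304654025907
[[90, 103, 109, 101, 81], [99, 125, 134, 124, 94], [100, 129, 139, 128, 97], [89, 111, 121, 113, 90], [76, 88, 96, 93, 84]] 263 214
[[95, 96, 95, 86, 75], [95, 117, 123, 109, 85], [105, 132, 139, 123, 94], [103, 127, 132, 117, 89], [86, 102, 106, 97, 86]] 247 222
```

```bash
python3 -m jog '[[[0,-0.003,0,0,0,0,0],[0,-0.003,0.014,0,0,0,0],[0,-0.003,0.02,0,0,0,0],[0,-0.003,0.024,0,0,0,0],[0,-0.003,0.028,0,0,0,0],[0,-0.003,0.032,0,0,0,0],[0,-0.003,0.032,0,0,0,0]]]'
```

```text
clock: 5.68
ee_pos: [449.5, 7.0, 58.9]
eef_rot: [[0.898, 0.439, -0.0], [0.439, -0.898, -0.0], [-0.0, -0.0, -1.0]]
force: [0.4, 0.7, -0.4]
grip_width: 0.221
finger_force: 40.0
```

```bash
python3 -m jog '[[[0,0,0.003,0,0,0,0],[0,0,0.006,0,0,0,0],[0,0,0.008,0,0,0,0],[0,0,0.008,0,0,0,0],[0,0,0.008,0,0,0,0]]]'
python3 -c "
from workcell import ctrl
s=ctrl.state();print(s['wrist_torque'],s['force'])"
```

```text
clock: 6.3
ee_pos: [449.6, 7.0, 55.1]
eef_rot: [[0.898, 0.439, 0.0], [0.439, -0.898, -0.0], [0.0, 0.0, -1.0]]
force: [-1.5, -0.0, -2.4]
grip_width: 0.224
finger_force: 40.0
[-0.08860576  0.07186682  0.00220959] [-1.50194711 -0.02974493 -2.41686524]
```

```bash
python3 -m jog '[[[0.0009,-0.0163,0,0,0,0.0333,0],[0.0034,-0.0324,0,0,0,0.0667,0],[0.0076,-0.0482,0,0,0,0.1,0],[0.0135,-0.0635,0,0,0,0.1333,0],[0.0209,-0.078,0,0,0,0.1667,0],[0.0298,-0.0917,0,0,0,0.2,0],[0.0401,-0.1044,0,0,0,0.2333,0],[0.0516,-0.1159,0,0,0,0.2667,0],[0.0643,-0.1262,0,0,0,0.3,0],[0.078,-0.1351,0,0,0,0.3333,0],[0.078,-0.1351,0,0,0,0.3333,0],[0.078,-0.1351,0,0,0,0.3333,0]]]'
python3 - <<'E'
from h import *
a=[];s=ctrl.state();print(s['wrist_torque'],s['force'],s["q"])
for n,b in(("top",(235,195,285,245)),("scene",(190,145,260,215))):
    s=ctrl.snapshot(n);a.append(cv2.resize(crop(s,b,8),(400,400)))
cv2.imwrite("pics/h3.png",np.hstack(a))
E
```

```text
clock: 7.8
ee_pos: [455.7, 84.7, 55.2]
eef_rot: [[0.831, -0.557, 0.002], [-0.557, -0.831, 0.0], [0.001, -0.001, -1.0]]
force: [2.3, -0.4, -2.6]
grip_width: 0.222
finger_force: 40.0
[-0.08688432 -0.51373342  0.13893488] [ 2.32061856 -0.44065223 -2.64798852] [ -16.04262956   20.89075888    0.33993071  124.78131618   -0.17890791
   34.22294958 -139.42531765]
```

View pics/h3.png

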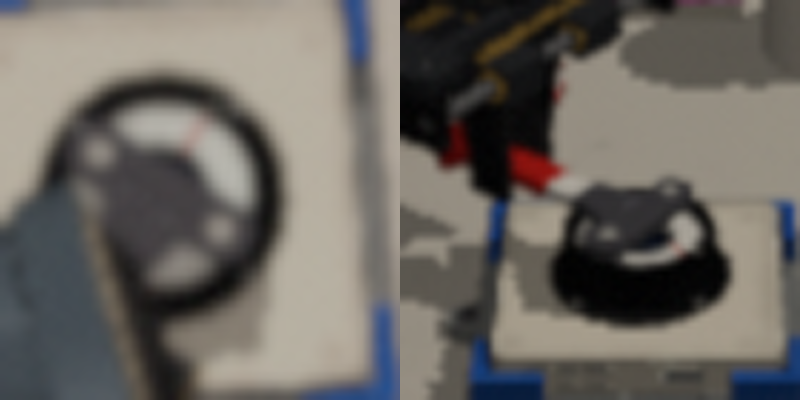

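The picture shows the ring following: the red line is at (193,135), with about 12° left to the white line near (228,97). But q7 is at −139°, close to its −152° limit. The spanner stays put when released, so I'll let go, turn the tool half round and regrip.

```bash
python3 -m jog '[[[0,0,0.002,0,0,0,0],[0,0,0.002,0,0,0,0],[0,0,0.002,0,0,0,0.3],[0,0,0.002,0,0,0,0.5],[0,0,0.002,0,0,0,0.6],[0,0,0.002,0,0,0,0.6],[0,0,-0.03,0,0,0,0.6],[0,0,-0.08,0,0,0,0.6],[0,0,-0.08,0,0,0,0.6],[0,0,-0.08,0,0,0,0.6]]]'
python3 -m jog '[[[0,0,0,0,0,-0.055,0.6],[0,0,0,0,0,-0.11,0.6],[0,0,0,0,0,-0.165,0.6],[0,0,0,0,0,-0.22,0.6],[0,0,0,0,0,-0.275,0.6],[0,0,0,0,0,-0.33,0.6],[0,0,0,0,0,-0.385,0.6],[0,0,0,0,0,-0.44,0.6],[0,0,0,0,0,-0.495,0.6],[0,0,0,0,0,-0.55,0.6],[0,0,0,0,0,-0.605,0.6],[0,0,0,0,0,-0.66,0.6],[0,0,0,0,0,-0.715,0.6],[0,0,0,0,0,-0.77,0.6],[0,0,0,0,0,-0.825,0.6],[0,0,0,0,0,-0.88,0.6],[0,0,0,0,0,-0.94,0.6],[0,0,0,0,0,-0.99,0.6],[0,0,0,0,0,-0.99,0.6],[0,0,0,0,0,-0.99,0.6]]]'
python3 - <<'E'
from h import *
a=[];s=ctrl.state();print(s["q"])
for n,b in(("top",(235,195,285,245)),("scene",(190,145,260,215))):
    s=ctrl.snapshot(n);a.append(cv2.resize(crop(s,b,8),(400,400)))
cv2.imwrite("pics/h4.png",np.hstack(a))
E
```

```text
clock: 9.15
ee_pos: [454.4, 84.8, 94.6]
eef_rot: [[0.83, -0.558, -0.001], [-0.558, -0.83, -0.0], [-0.001, 0.001, -1.0]]
force: [0.1, 0.7, -0.7]
grip_width: 0.595
finger_force: 0.0
clock: 11.65
ee_pos: [454.5, 84.7, 94.5]
eef_rot: [[-0.81, 0.586, -0.001], [0.586, 0.81, 0.0], [0.001, -0.001, -1.0]]
force: [-0.5, -0.2, -0.0]
grip_width: 0.599
finger_force: 0.0
[ 16.3181189   21.43875222 -38.49090502 121.46972941  19.38542312
  43.16612747  19.54036555]
```

View pics/h4.png

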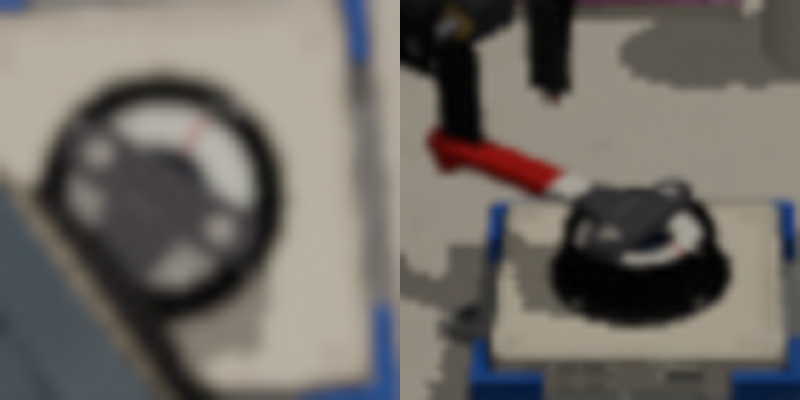

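The spanner stayed level in the ring, with pin tops at (98,153) and (222,230). Regripping with the 2° yaw correction.

```bash
python3 -m jog '[[[0,0,0,0,0,-0.011,0.6],[0,0,0.03,0,0,-0.011,0.6],[0,0,0.06,0,0,-0.011,0.6],[0,0,0.08,0,0,-0.011,0.6],[0,0,0.08,0,0,-0.011,0.6],[0,0,0.08,0,0,-0.011,0.4],[0,0,0.08,0,0,-0.011,0.2],[0,0,0.08,0,0,-0.011,0],[0,0,0.08,0,0,-0.011,0],[0,0,0.08,0,0,-0.011,0],[0,0,0.08,0,0,-0.011,0],[0,0,0.08,0,0,-0.011,0]]]' 40
python3 -c "
from workcell import ctrl
s=ctrl.state();print(s['wrist_torque'],s['q'])"
```

```text
clock: 13.25
ee_pos: [455.0, 84.8, 55.1]
eef_rot: [[-0.831, 0.556, 0.0], [0.556, 0.831, -0.0], [-0.0, 0.0, -1.0]]
force: [1.2, 0.2, 1.1]
grip_width: 0.225
finger_force: 40.0
[-0.00443252 -0.13978979  0.08060177] [ 13.96089101  25.23001417 -36.26016693 123.14958555  23.9084784
  38.50398967  17.51972294]
```

```bash
python3 -m jog '[[[-0.0004,0.0109,0,0,0,0.0222,0],[-0.0015,0.0217,0,0,0,0.0444,0],[-0.0034,0.0324,0,0,0,0.0667,0],[-0.0046,0.0377,0,0,0,0.0778,0],[-0.0046,0.0377,0,0,0,0.0778,0],[-0.0046,0.0377,0,0,0,0.0778,0]]]'
python3 - <<'E'
from h import *
s=ctrl.state();print(s['wrist_torque'],s["q"][6]);t=ctrl.snapshot("top");c=ctrl.snapshot("scene")
cv2.imwrite("pics/h5.png",np.hstack([cv2.resize(crop(x,b,8),(400,400)) for x,b in((t,(237,200,277,240)),(c,(205,165,255,215)))]))
E
```

```text
clock: 14.0
ee_pos: [463.4, 95.2, 54.3]
eef_rot: [[-0.675, 0.738, -0.008], [0.738, 0.675, -0.009], [-0.001, -0.012, -1.0]]
force: [-6.7, -7.6, 8.5]
grip_width: 0.229
finger_force: 42.0
[-1.73841159  1.26357363  1.03179974] 4.607332333586448
```

View pics/h5.png

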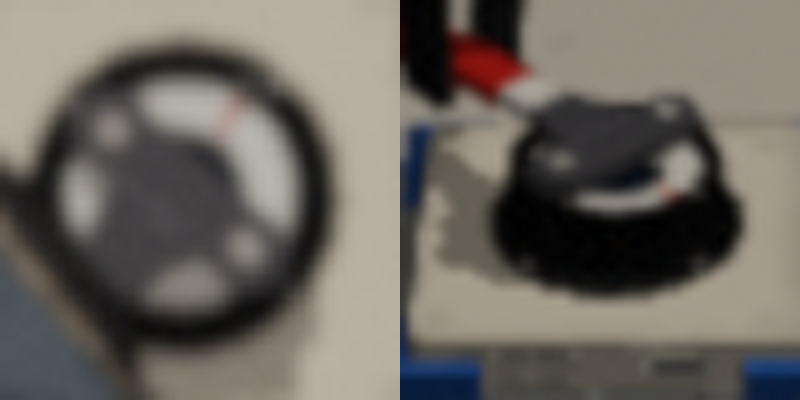

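The ring has turned further: the red line is at (232,113) in the left half. The resisting torque has risen to about 1.8 N·m, so it's either at the stop or jammed. I'll measure the angles numerically.

```bash
python3 - <<'E'
from h import *
def redang(s,c,cc,z):
    g=s["color"].astype(float); n=np.arange(-90,90,1.)
    out=[]
    pr=np.zeros(len(n));wr=np.zeros(len(n))
    for r in(20,22,24,26,28):
        X=np.c_[c[0]+r*np.cos(np.radians(n)),c[1]+r*np.sin(np.radians(n)),np.full(len(n),z)];p=proj(s,X).astype(np.float32)
        v=cv2.remap(g.astype(np.float32),p[:,0].reshape(-1,1),p[:,1].reshape(-1,1),1)[:,0]; pr+=v[:,2]-v[:,1]
    for r in(33,34,35,36):
        X=np.c_[c[0]+r*np.cos(np.radians(n)),c[1]+r*np.sin(np.radians(n)),np.full(len(n),60.)];p=proj(s,X).astype(np.float32)
        wr+=cv2.remap(g.astype(np.float32),p[:,0].reshape(-1,1),p[:,1].reshape(-1,1),1)[:,0].min(1)
    return n,pr,wr
t0=dict(np.load("top0.npz"));s0=dict(np.load("scene0.npz"))
for nm,s,c,z in(("top0",t0,(519.4,41.1),57),("scene0",s0,(521.3,38.4),57),("top",ctrl.snapshot("top"),(519.4,41.1),56),("scene",ctrl.snapshot("scene"),(521.3,38.4),56)):
    n,p,w=redang(s,c,c,z); w2=w[20:90]
    i=p.argmax();b=np.median(p);k=slice(max(i-8,0),i+9);q=np.clip(p[k]-b,0,None)
    print(nm,"red",n[i],(n[k]*q).sum()/q.sum(),"white",n[20+w2.argmax()],w2.astype(int)[::3].tolist())
E
```

```text
top0 red 25.0 24.762454844010044 white -40.0 [192, 187, 179, 172, 176, 180, 196, 203, 230, 239, 241, 238, 239, 231, 209, 192, 180, 176, 176, 177, 171, 166, 162, 165]
scene0 red 25.0 25.041133176351263 white -37.0 [146, 165, 189, 214, 219, 220, 216, 212, 201, 207, 225, 234, 219, 192, 168, 149, 133, 127, 137, 147, 163, 176, 197, 220]
top red -34.0 -34.40054105716739 white -44.0 [188, 191, 190, 188, 197, 192, 207, 219, 239, 246, 244, 240, 240, 230, 214, 201, 188, 178, 172, 175, 170, 167, 169, 168]
scene red -41.0 -41.147770606045675 white -67.0 [271, 275, 265, 245, 208, 174, 152, 153, 163, 192, 223, 231, 208, 172, 142, 122, 118, 124, 141, 154, 171, 184, 206, 230]
```

```bash
python3 -m jog '[[[-0.0003,0.007,0,0,0,0.0139,0],[-0.0003,0.0136,0,0,0,0.0278,0],[-0.0003,0.0136,0,0,0,0.0278,0],[-0.0003,0.0136,0,0,0,0.0278,0]]]'
python3 - <<'E'
from h import *
s=ctrl.state();print(s['wrist_torque'],s["q"][6])
n=np.arange(-60,-15,1.)
for nm,c in(("top",(519.4,41.1)),("scene",(521.3,38.4))):
    s=ctrl.snapshot(nm);g=s["color"].astype(np.float32);p=0
    for r in(20,22,24,26,28):
        q=proj(s,np.c_[c[0]+r*np.cos(np.radians(n)),c[1]+r*np.sin(np.radians(n)),0*n+55]).astype(np.float32)
        v=cv2.remap(g,q[:,:1],q[:,1:],1)[:,0];p=p+v[:,2]-v[:,1]
    w=np.clip(p-np.median(p),0,None);i=p.argmax();k=slice(i-8,i+9);print(nm,n[i],(n[k]*w[k]).sum()/w[k].sum())
E
```

```text
clock: 14.7
ee_pos: [465.2, 96.3, 53.6]
eef_rot: [[-0.607, 0.794, -0.015], [0.795, 0.607, -0.015], [-0.003, -0.022, -1.0]]
force: [-12.5, -12.9, 14.4]
grip_width: 0.234
finger_force: 42.7
[-3.08889244  2.51512947  1.05134952] 0.06654481090757612
top -34.0 -34.36648921883931
scene -40.0 -39.64008864174744
```

The ring didn't move further under about 2.7 N·m, so it is at the stop. Backing off to unload.

```bash
python3 -m jog '[[[-0.0006,-0.0136,0,0,0,-0.0278,0],[-0.0024,-0.0271,0,0,0,-0.0556,0],[-0.0024,-0.0271,0,0,0,-0.0556,0],[-0.0024,-0.0271,0,0,0,-0.0556,0],[-0.0024,-0.0271,0,0,0,-0.0556,0]]]'
python3 -c "
from workcell import ctrl
s=ctrl.state();print(s['wrist_torque'],s['force'])"
```

```text
clock: 15.42
ee_pos: [461.0, 91.9, 54.4]
eef_rot: [[-0.733, 0.68, -0.004], [0.68, 0.733, -0.005], [-0.0, -0.006, -1.0]]
force: [-1.1, -6.1, 1.1]
grip_width: 0.221
finger_force: 39.2
[-1.37884025  0.17056134  0.19622627] [-1.125042   -6.10320833  1.13056842]
```

```bash
python3 -m jog '[[[0,0,0,0,0,0,0.3],[0,0,0,0,0,0,0.5],[0,0,0,0,0,0,0.5],[0,0,0,0,0,0,0.5],[0,0,0,0,0,0,0],[0,0,0,0,0,0,0],[0,0,0,0,0,0,0],[0,0,0,0,0,0,0],[0,0,0,0,0,0,0],[0,0,0,0,0,0,0],[0,0,0,0,0,0,0]]]' 40
python3 -m jog '[[[0,0,-0.006,0,0,0,0],[0,0,-0.012,0,0,0,0],[0,0,-0.018,0,0,0,0],[0,0,-0.024,0,0,0,0],[0,0,-0.03,0,0,0,0]]]'
```

```text
clock: 16.8
ee_pos: [459.6, 92.9, 54.4]
eef_rot: [[-0.735, 0.678, -0.005], [0.678, 0.735, -0.004], [0.001, -0.006, -1.0]]
force: [-5.3, -3.2, 3.6]
grip_width: 0.223
finger_force: 39.5
clock: 17.42
ee_pos: [462.9, 92.6, 69.8]
eef_rot: [[-0.734, 0.679, 0.0], [0.679, 0.734, -0.002], [-0.002, -0.001, -1.0]]
force: [0.5, -5.3, -6.5]
grip_width: 0.225
finger_force: 40.0
```

```bash
python3 -m jog '[[[0,0,-0.04,0,0,0,0],[0,0,-0.08,0,0,0,0],[-0.07,-0.066,-0.08,0,0,0,0],[-0.15,-0.142,-0.08,0,0,0,0],[-0.22,-0.208,-0.08,0,0,0,0],[-0.29,-0.274,-0.08,0,0,0,0],[-0.36,-0.34,-0.08,0,0,0,0],[-0.41,-0.387,-0.08,0,0,0,0],[-0.437,-0.413,-0.08,0,0,0,0],[-0.437,-0.413,-0.04,0,0,0,0],[-0.437,-0.413,0.02,0,0,0,0],[-0.437,-0.413,0.06,0,0,0,0],[-0.437,-0.413,0.08,0,0,0,0],[-0.437,-0.413,0.08,0,0,0,0],[-0.437,-0.413,0.08,0,0,0,0]]]'
python3 - <<'E'
from h import *
s=ctrl.state();print(s['wrist_torque'],s['force'],s['q'])
t=ctrl.snapshot("top");c=ctrl.snapshot("scene");np.savez("top6.npz",**t);np.savez("scene6.npz",**c)
a=cv2.resize(crop(t,(237,200,277,240),8),(300,300));b=cv2.resize(crop(c,(205,165,255,215),8),(300,300))
d=cv2.resize(crop(t,(290,170,390,270),3),(300,300));e=cv2.resize(crop(c,(150,200,270,320),3),(300,300))
cv2.imwrite("pics/h6.png",np.vstack([np.hstack([a,b]),np.hstack([d,e])]))
n=np.arange(-70,0,1.)
for s,cc in((t,(519.4,41.1)),(c,(521.3,38.4))):
    g=s["color"].astype(np.float32);p=0;w=0
    for r in(20,22,24,26,28):
        q=proj(s,np.c_[cc[0]+r*np.cos(np.radians(n)),cc[1]+r*np.sin(np.radians(n)),0*n+55]).astype(np.float32);v=cv2.remap(g,q[:,:1],q[:,1:],1)[:,0];p=p+v[:,2]-v[:,1]
    i=p.argmax();k=slice(max(0,i-8),i+9);w=np.clip(p-np.median(p),0,None);print(n[i],(n[k]*w[k]).sum()/w[k].sum())
E
```

```text
clock: 19.3
ee_pos: [483.7, -205.3, 31.0]
eef_rot: [[-0.735, 0.678, 0.002], [0.678, 0.735, -0.0], [-0.002, 0.001, -1.0]]
force: [-0.1, 0.6, -1.4]
grip_width: 0.224
finger_force: 39.7
[ 0.0874861  -0.08819473 -0.04287065] [-0.06686298  0.58737494 -1.41522044] [ 40.19466903  30.46476302 -27.8333422  116.32711074  22.47244772
  38.23963051  45.03228577]
-34.0 -34.26253727627217
-40.0 -39.69073334443299
```

View pics/h6.png

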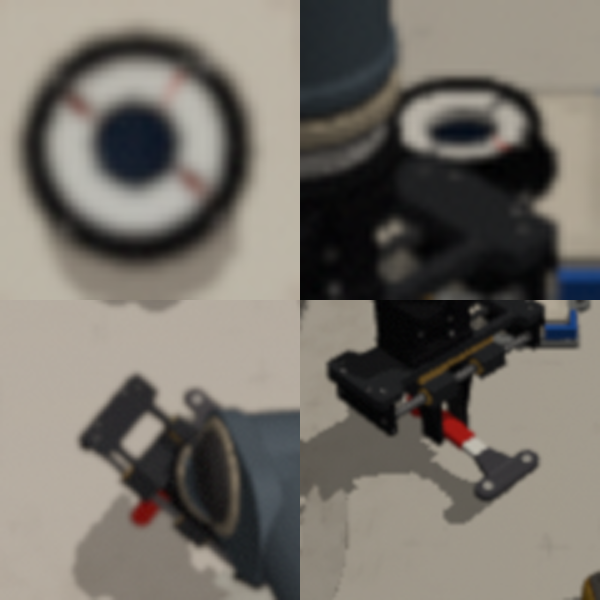

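The picture shows the ring with its red line (178,78) next to the white mark (197,62), and the holes at (78,103) and (195,183). The spanner is held level over clear bench. Setting it down.

```bash
python3 -m jog '[[[0,0,0.02,0,0,0,0],[0,0,0.036,0,0,0,0],[0,0,0.044,0,0,0,0],[0,0,0.047,0,0,0,0],[0,0,0.047,0,0,0,0],[0,0,0.047,0,0,0,0]]]'
```

```text
clock: 20.15
ee_pos: [482.9, -205.3, 6.8]
eef_rot: [[-0.735, 0.679, 0.001], [0.679, 0.735, -0.0], [-0.001, 0.0, -1.0]]
force: [-0.4, 1.4, 3.6]
grip_width: 0.222
finger_force: 40.0
```

```bash
python3 -m jog '[[[0,0,0.001,0,0,0,0.28],[0,0,0.001,0,0,0,0.35],[0,0,0.001,0,0,0,0.5],[0,0,0.001,0,0,0,0.5],[0,0,0.001,0,0,0,0.5],[0,0,-0.05,0,0,0,0.5],[0,0,-0.15,0,0,0,0.5],[0,0,-0.3,0,0,0,0.5],[0,0,-0.4,0,0,0,0.5],[0,0,-0.4,0,0,0,0.5],[0,0,-0.4,0,0,0,0.5]]]'
python3 - <<'E'
from h import *
c=ctrl.snapshot("scene");t=ctrl.snapshot("top")
cv2.imwrite("pics/h7.png",np.hstack([cv2.resize(crop(c,(150,100,370,320),2),(400,400)),cv2.resize(crop(t,(130,80,390,270),2),(400,292)) if 0 else cv2.resize(crop(t,(190,80,390,280),2),(400,400))]))
E
```

```text
clock: 21.52
ee_pos: [481.9, -205.4, 206.0]
eef_rot: [[-0.734, 0.679, -0.001], [0.679, 0.734, -0.0], [0.001, -0.001, -1.0]]
force: [0.0, -0.0, 0.1]
grip_width: 0.505
finger_force: 0.0
```

View pics/h7.png

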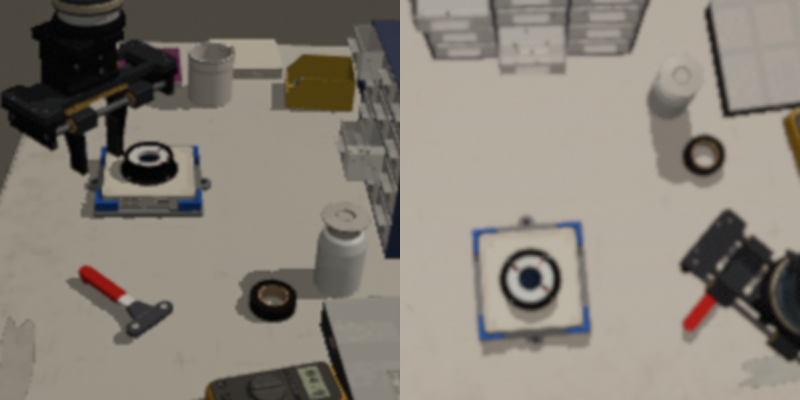

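The spanner lies flat on the bench, with its handle at (100,280) and its bar at (150,318) in the left half. It is clear of the jig, and the bottle, mug and tape are where they were. Handing in.

```bash
python3 -c "
from workcell import ctrl
print(ctrl.sign_off())"
```

```text
the job is handed in; nothing more can be done
None
```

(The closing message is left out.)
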